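Push a jammed tube rack up out of its cold block and lay it in the tray

TASK

The tube rack has seated tight in the cold block, too low to grip. Use the push-out tool: bring its pin under the hole in the block's floor and push the rack up from below by about 30 mm so that its sides can be gripped; then draw the tool out and leave it standing on the bench clear of the block. Lift the rack out and lay it lengthwise in the steel tray, flat on the tray's floor; keep the rack level, drop nothing and leave the things around alone.

Things in the scene. Friction and masses are not known exactly. Their poses are not given: they have to be found in the camera images.
- cold_block: Fixed aluminium block 85 (x) x 245 (y) x 47 mm on two dark end cheeks, top face 113 mm above the bench. Origin on the bench below its centre, z up. In its top an open recess 65 x 203 mm, 41 mm deep, floor top 72 mm above the bench. Under the block the space is open from front (-x) to back (+x), 66 mm high, 225 mm wide between the cheeks, whose feet reach out to y = +-142 mm.
- block_hole (a point): Centre of the round 40 mm push-out hole through the middle of the recess floor (6 mm thick), at the floor's underside, 66 mm above the bench.
- block_top (a point): Centre of the recess at the level of the block's top face, 113 mm above the bench. Sprung balls in the long walls press on the rack: 4 to 8 N push it up, and it stays where it was pushed while its underside is at most 34 mm above the recess floor.
- rack: Orange rack full of small capped tubes: 62 (x) x 200 (y) mm, solid body 34 mm high, caps up to 41 mm, about 0.14 kg. Origin at the centre of its underside, z up. Starts fully down in the recess, axes as the block's, 1.5 mm play all round; body top 7 mm below the block's top face, caps level with it. Pushed up 30 mm, its body stands 23 mm proud to be gripped across the 62 mm.
- push_tool: Push-out tool standing on the bench, 0.25 kg: flat steel foot 115 x 40 x 10 mm with an upright grey grip at one end and an upright pin at the other. Origin on the foot's underside below the grip's axis; x runs along the foot to the pin, z up. Foot from x = -25 to +90 mm, y = +-20 mm. With the foot's top against the underside of the block's floor, the rack is 33 mm up.
- tool_grip (a point): On the axis of the push-out tool's grip, 160 mm above the foot's underside. The grip is 22 (tool x) x 26 mm (tool y), from 95 to 185 mm above the underside. Best gripped here from above, fingers closing along the tool's x, firmly (80 N or more): the push acts 78 mm to the side.
- tool_tip (a point): Centre of the flat rubber top of the tool's pin, 49 mm above the foot's underside, 78 mm along the tool's x from the grip's axis. Pin diameter 18 mm.
- tray: Open stainless steel instrument tray 140 (x) x 260 (y) x 14 mm, walls and floor 3 mm thick, fixed. Origin at the centre of its underside, y along its length, z up.
- glass_bottle: Bystander: screw-cap glass bottle, 56 mm diameter, 123 mm high; origin at the centre of its underside.
- tip_box: Bystander: pipette tip box with clear lid, 91 x 124 x 95 mm; origin at the centre of its underside.
- white_bottle: Bystander: white plastic bottle, 57 mm diameter, 118 mm high; origin at the centre of its underside.

How it is judged (in metres and radians):
On the way:
1. the tool's pin, through the hole in the block's floor, has pushed the rack at least 22 mm up in its recess (z of rack in the frame of cold_block above 0.094 m and horizontal distance between rack and cold_block below 0.01 m and horizontal distance between tool_tip and cold_block below 0.02 m and contact force between push_tool and rack above 0.3 N), for 0.2 s.
At the end, for the whole second after the job is handed in: The rack lies upright on the tray floor inside the walls, flat within 2 degrees, its length along the tray within 20 degrees. The push-out tool stands upright on the bench with its pin out from under the cold block (beyond 65 mm from the block centre across, or 140 mm along it). Both are at rest (z of rack in the frame of tray between -0.002 and 0.008 m and x of rack in the frame of tray between -0.04 and 0.04 m and y of rack in the frame of tray between -0.04 and 0.04 m and angle between the y axis of rack and the y axis of tray, either way round below 0.35 rad and angle between rack's own z axis and vertical below 0.04 rad and linear speed of each of rack, push_tool below 0.02 m/s and angle between push_tool's own z axis and vertical below 0.08 rad and height (world z) of push_tool below 0.008 m and (x of tool_tip in the frame of cold_block below -0.065 m or x of tool_tip in the frame of cold_block above 0.065 m or y of tool_tip in the frame of cold_block below -0.14 m or y of tool_tip in the frame of cold_block above 0.14 m)); the robot touches nothing.
It fails at once if the rack is tipped more than 20 degrees (angle between rack's own z axis and vertical above 0.35 rad).
It fails at once if the rack is let fall (it moves faster than 0.4 m/s with no finger on it) (contact force between the fingers and rack below 0.05 N and linear speed of rack above 0.4 m/s).
It fails at once if the push-out tool is knocked over or dropped on its side (angle between push_tool's own z axis and vertical above 0.6 rad).
It fails at once if the push-out tool is let fall (it moves faster than 0.4 m/s with no finger on it) (contact force between the fingers and push_tool below 0.05 N and linear speed of push_tool above 0.4 m/s).
It fails at once if the glass bottle, tip box or white bottle is moved more than 30 mm (distance of any of glass_bottle, tip_box, white_bottle from where it was at the start of the episode above 0.03 m).
It also fails if it takes over 66 s, if anything falls off the work surface, if the arm or the gripper's body presses on something with over 40 N, if the wrist force passes 120 N, or if a joint passes its speed limit or range.

ROBOT

A 7-joint arm with a two-finger parallel gripper is mounted at the origin on a cart in front of the work surface, level with it; the furniture and walls round the work are solid. World frame = base frame: x ahead of the robot, y to its left, z up, the work surface at z = 0. Lengths are in mm, angles in rad, forces in N, time in s.
With the tool pointing down it reaches from about 400 to 875 mm from the base axis. Payload 4.4 kg.
Tool frame: the origin (TCP) lies midway between the tips of the shut fingers; the grasp point (between the pads) lies 19 mm behind it; z points along the fingers, y is the line along which they close (so a half turn about z gives the same grasp; the last joint's range is limited). The gripper opens to 85 mm and grips with 20 to 120 N. Pads are 22 mm wide; open, the fingers measure 114 mm over their backs; the gripper's body (76 mm by 85 mm) begins 54 mm behind the grasp point. The pads swing forward as they close: fully open they stand 13 mm farther back than shut.
Start: joints at [1.23, 0.628, 0.038, 1.517, -0.027, 0.996, -0.02], TCP at [176.408, -625.618, 231.313] pointing down, gripper open.
Joint ranges: [-3.06, 3.06], [-0.37, 2.12], [-1.25, 1.32], [0.18, 2.47], [-1.1, 4.24], [0.23, 1.98], [-2.94, 2.94]. Speed limits (rad/s): [2.57, 2.57, 3.14, 3.14, 3.14, 3.14, 3.14].

INTERFACE

Orientations are given as [roll, pitch, yaw] about the fixed x, y, z axes, in that order (R = Rz(yaw) Ry(pitch) Rx(roll)).
In Python, from cell import readout, optics, order gives the robot as it stands.
- The arm moves only by the shell command python3 -m jog 'ROWS'. ROWS is a JSON object of lists of equal length, an entry for each row: "claw": the opening, from 0 (shut) to 1 (fully open); "xyz": the shift along the tool's x, y, z each as a share of 0.1 m, from -1 to 1, a list of three; "twist": the turn, a rotation vector about the tool's x, y, z each as a share of 180 degrees, from -1 to 1, a list of three. A call has 1 to 12 rows; each row shifts and turns the commanded pose from where the row before left it, along the tool's axes as they then stand; what a row does not reach is not made up. A row lasts 1/8 s, in which the tool goes at most 62.5 mm and 10.7 degrees, less where a joint would pass 70% of its speed; a pose out of reach is approached as far as the arm can. A call with a number of a shift or a turn outside -1 to 1 is refused whole. A call with a gripper value outside its range is refused whole. The fingers move at their own pace and stop on an object; the grip force is fixed at half the most. Time passes only in rows, so rows that do not move let the fingers close. It gives the time, the measured TCP pose, the force, the opening and the grip force at its end, in the units of the state.
- readout.read_state(): the state, without advancing time (a new reading comes with each control period).
- optics.get_image(name): name is "scene" or "top"; returns a dict with "color" (384x512x3 uint8, red, green, blue), "fovy" (degrees; the focal length in pixels is half the picture's height over the tangent of half this angle, whatever the lens; pixels are square), "cx", "cy" (the principal point, pixels), "view" (4x4, takes a point from world to camera coordinates). Camera axes: x right, y up, looking along -z (the intrinsics and any distortion apply to the point x, -y, -z); pixel columns grow to the right and rows downward; lengths in mm; the calibration is good to about 2 mm. A picture is of the moment at which its call begins. There is no depth.
- order.finish_job(): hands the job in; it is judged then, once.
Trained networks look in the newest picture that a camera, given by its name, has taken for a name from the list of things; names that differ only in an ending like _2 or _b are one class to them, and where a whole thing is asked for, a point or a joint stands for the part that bears it (a point fixed in the world has none). Each returns a list of dicts, best first, with "score" (0 to 1); they miss things now and then, are a little off and sometimes report something else, mostly with a low value. They report only what shows in the picture. A call takes as long as a camera call.
- optics.boxes_of(camera, label): "rect" ([left, top, width, height] in pixels, round what is visible of it).
The state is a dict: "clock": time; "qpos": joint angles; "qd": joint speeds; "tau": joint torques, N m; "eef_pos": TCP position; "tool_rot": TCP orientation; "force": force on the tool from outside, world axes, zero at the start; "torque": the same for the moment, N m; "width": finger opening in mm; "gripper_force": force on a finger pad.
Only numpy, scipy, OpenCV 4.12 (cv2) and the standard library are available. Lean on these libraries where they do the work, as an engineer would, in place of code of your own. Each camera call takes 0.05 s, during which the arm holds its last target. There are 200 camera calls.

## Working session

There is one attempt and no reset: what is moved stays moved. The work goes in short steps, Python scripts to look and compute and a shell command to move; the robot and the scene stay as the last step left them, time stands still between calls to the robot, and variables do not carry over. Pictures are saved under pics/ and viewed, at most 10 in all, crops included, and the job is handed in when it is done.

```bash
ls; mkdir -p pics; python3 - <<'E'
from cell import readout, optics
import cv2,numpy as np
print(readout.read_state())
for n in ("scene","top"):
    im=optics.get_image(n); cv2.imwrite(f"pics/{n}0.png",im["color"][:,:,::-1])
    print(n,im["fovy"],im["cx"],im["cy"],im["view"].tolist() if hasattr(im["view"],'tolist') else im["view"],[k for k in im])
    for l in ["cold_block","rack","push_tool","tool_grip","tool_tip","tray","glass_bottle","tip_box","white_bottle"]:
        print(l,[(round(b["score"],2),np.round(b["rect"]).tolist()) for b in optics.boxes_of(n,l)[:2]])
E
```

```text
pics
{'clock': 0.0, 'qpos': array([ 1.23021031,  0.62932835,  0.03841655,  1.51839918, -0.02701433,
        0.99633022, -0.02001293]), 'qd': array([-0.00045024,  0.00116846,  0.00088253,  0.00133836, -0.00052723,
        0.00108033,  0.00087917]), 'tau': array([-8.51613913e-04, -5.63407445e+01,  1.22606378e+00, -1.93445778e+01,
        1.09918742e-02,  1.07108787e-02, -6.07511694e-06]), 'eef_pos': array([ 176.23992574, -624.97336927,  230.39019477]), 'tool_rot': array([-3.13964450e+00, -1.20502533e-06,  2.74785131e-01]), 'force': array([-0.29834745, -1.01758321, -0.19988988]), 'torque': array([-0.04661505,  0.02921847, -0.01288747]), 'gripper_force': 0.0, 'width': 85.24994622802264}
scene 56.13345682197635 257.81865605502367 183.29509912539422 [[-0.678563448543072, -0.7345360924302402, -0.002893997002014564, 420.48292941991], [0.3242017154305896, -0.30302780709439886, 0.896140276876016, -297.90557690148773], [-0.6591243388111204, 0.6071497978628287, 0.44376145499798614, -1013.070139764463], [0.0, 0.0, 0.0, 1.0]] ['color', 'fovy', 'cx', 'cy', 'view']
cold_block [(0.9, [209.0, 168.0, 6
[... 549 characters left out ...]
0.00398808215088151, 0.17045733095171448, -617.5056586445395], [-0.17028095172426355, -0.028099609230803017, 0.9849948271138051, -1261.4174752988695], [0.0, 0.0, 0.0, 1.0]] ['color', 'fovy', 'cx', 'cy', 'view']
cold_block [(0.77, [214.0, 163.0, 79.0, 29.0])]
rack [(0.95, [226.0, 168.0, 53.0, 17.0])]
push_tool [(0.79, [354.0, 204.0, 32.0, 36.0])]
tool_grip []
tool_tip [(0.75, [353.0, 211.0, 31.0, 29.0])]
tray [(0.7, [112.0, 203.0, 77.0, 59.0])]
glass_bottle [(0.71, [224.0, 134.0, 20.0, 25.0]), (0.29, [330.0, 159.0, 21.0, 19.0])]
tip_box [(0.79, [158.0, 145.0, 36.0, 33.0]), (0.64, [331.0, 157.0, 19.0, 22.0])]
white_bottle [(0.81, [331.0, 155.0, 20.0, 22.0]), (0.31, [355.0, 210.0, 29.0, 31.0])]
```

```bash
python3 - <<'E'
import cv2
a=cv2.imread("pics/top0.png"); cv2.imwrite("pics/top0c.png",cv2.resize(a[120:270,100:400],None,fx=2.66,fy=2.66,interpolation=cv2.INTER_CUBIC))
a=cv2.imread("pics/scene0.png"); cv2.imwrite("pics/scene0c.png",cv2.resize(a[130:310,130:370],None,fx=3.3,fy=3.3,interpolation=cv2.INTER_CUBIC))
E
```

```text
(no output)
```

View pics/top0c.png

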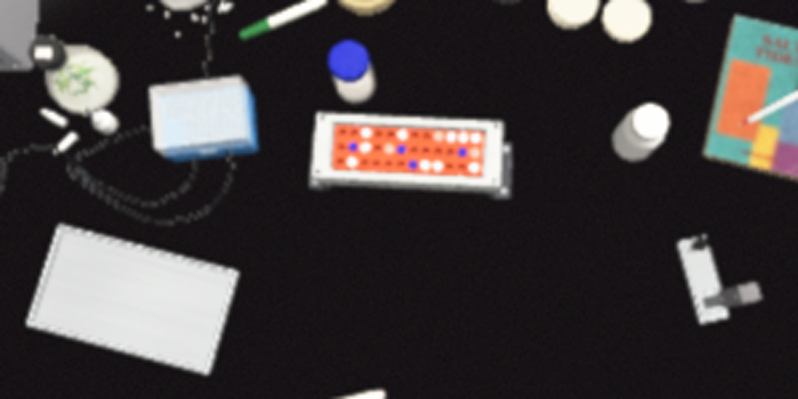

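View pics/scene0c.png

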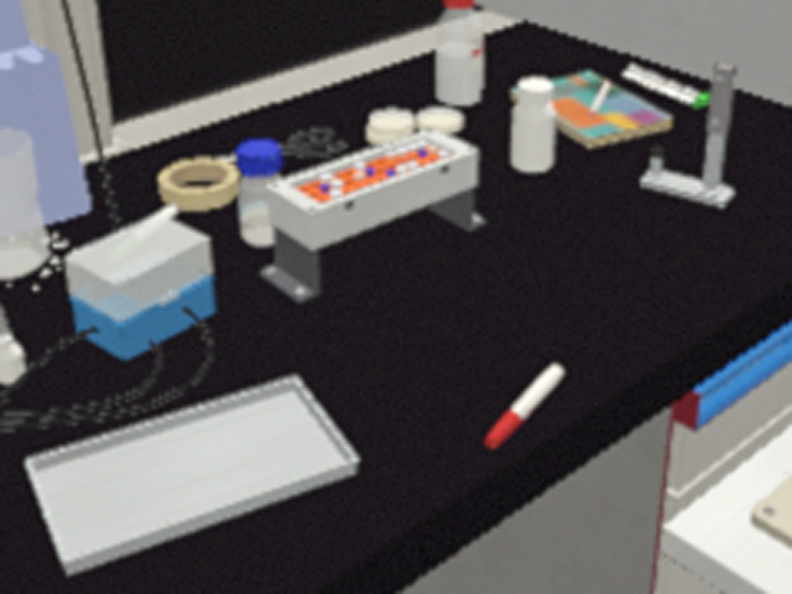

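View pics/scene0.png

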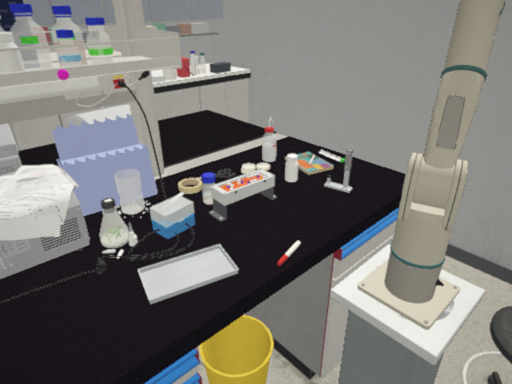

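```bash
cat > fit.py <<'E'
import numpy as np, pickle
from scipy.optimize import least_squares
V={"top":np.array([[0.008718024678992055,-0.9995971724458979,-0.02700905188751532,14.835821866013902],[0.9853569878605293,0.00398808215088151,0.17045733095171448,-617.5056586445395],[-0.17028095172426355,-0.028099609230803017,0.9849948271138051,-1261.4174752988695]]),
"scene":np.array([[-0.678563448543072,-0.7345360924302402,-0.002893997002014564,420.48292941991],[0.3242017154305896,-0.30302780709439886,0.896140276876016,-297.90557690148773],[-0.6591243388111204,0.6071497978628287,0.44376145499798614,-1013.070139764463]])}
I={"top":(55.81921909192176,256.8162,192.9268),"scene":(56.13345682197635,257.81866,183.2951)}
C={"top":(2.66,100,120),"scene":(3.3,130,130)}
def proj(c,P,k):
    p=np.c_[P,np.ones(len(P))]@V[c].T
    n=np.c_[p[:,0],-p[:,1]]/-p[:,2:3]
    r2=(n**2).sum(1,keepdims=True)
    f=192/np.tan(np.radians(I[c][0]/2))
    return n*(1+k*r2)*f+np.array(I[c][1:])
# thing -> [(cam, local xyz, crop uv)]
D={"block":[("top",(42.5,122.5,113),(319,113)),("top",(42.5,-122.5,113),(505,124)),("top",(-42.5,-122.5,113),(499,187)),("top",(-42.5,122.5,113),(313,181)),
("scene",(42.5,122.5,113),(270,188)),("scene",(-42.5,-122.5,113),(478,150)),("scene",(42.5,-122.5,113),(435,131)),("scene",(-42.5,122.5,66),(313,249)),("scene",(-42.5,-122.5,66),(478,182))],
"tray":[("top",(70,130,14),(60,224)),("top",(70,-130,14),(239,270)),("top",(-70,-130,14),(210,375)),("top",(-70,130,14),(26,326)),
("scene",(70,130,14),(26,462)),("scene",(70,-130,14),(297,377)),("scene",(-70,-130,14),(358,459)),("scene",(-70,130,0),(70,573))],
"tool":[("top",(90,20,10),(678,240)),("top",(-25,20,10),(702,324)),("top",(-25,-20,10),(728,319)),("top",(0,0,185),(755,292)),("top",(78,0,49),(700,241)),
("scene",(90,20,10),(642,180)),("scene",(-25,20,10),(726,203)),("scene",(-25,-20,10),(735,188)),("scene",(0,0,185),(724,66)),("scene",(78,0,49),(656,148))]}
def place(q,L):
    c,s=np.cos(q[2]),np.sin(q[2]); L=np.array(L,float)
    return np.c_[L[:,0]*c-L[:,1]*s+q[0],L[:,0]*s+L[:,1]*c+q[1],L[:,2]]
def res(v,full=False):
    out=[]
    for i,(n,pts) in enumerate(D.items()):
        q=v[2+3*i:5+3*i]
        for c,l,uv in pts:
            s,ox,oy=C[c]
            d=proj(c,place(q,[l]),v[0] if c=="top" else v[1])[0]-(np.array(uv)/s+[ox,oy])
            out.append(d)
            if full: print(n,c,l,np.round(d,1))
    return np.concatenate(out+[v[:2]*3])
if __name__=="__main__":
    r=least_squares(res,[0,0,600,0,0,450,250,-.2,500,-280,.2],loss="soft_l1",x_scale=[.1,.1]+[100,100,1]*3)
    res(r.x,True); print(np.round(r.x,3),r.cost)
E
python3 fit.py
```

```text
block top (42.5, 122.5, 113) [-0.4  0.6]
block top (42.5, -122.5, 113) [-0.5 -0.1]
block top (-42.5, -122.5, 113) [0.7 0.2]
block top (-42.5, 122.5, 113) [ 0.1 -1.2]
block scene (42.5, 122.5, 113) [-0.5 -0.8]
block scene (-42.5, -122.5, 113) [0.5 0. ]
block scene (42.5, -122.5, 113) [-0.4 -0.9]
block scene (-42.5, 122.5, 66) [0.3 0.4]
block scene (-42.5, -122.5, 66) [0.3 1. ]
tray top (70, 130, 14) [-0.3  0.7]
tray top (70, -130, 14) [-0.1  0.6]
tray top (-70, -130, 14) [-0.3 -1.3]
tray top (-70, 130, 14) [ 0.1 -0.6]
tray scene (70, 130, 14) [ 0.8 -0.2]
tray scene (70, -130, 14) [ 0.  -0.1]
tray scene (-70, -130, 14) [ 0.2 -0.4]
tray scene (-70, 130, 0) [-0.3  0.7]
tool top (90, 20, 10) [-0.1  0.5]
tool top (-25, 20, 10) [-0.1 -0.2]
tool top (-25, -20, 10) [ 1.1 -0.8]
tool top (0, 0, 185) [-1.2  0.5]
tool top (78, 0, 49) [0.8 0.8]
tool scene (90, 20, 10) [-0.7 -0.3]
tool scene (-25, 20, 10) [-0.9 -0.6]
tool scene (-25, -20, 10) [-0.2  0.4]
tool scene (0, 0, 185) [ 0.3 -0.5]
tool scene (78, 0, 49) [0.2 0.4]
[ 8.90000e-02  4.80000e-02  6.64485e+02  2.87210e+01 -4.90000e-02
  4.77587e+02  4.09601e+02 -2.45000e-01  4.77433e+02 -3.80700e+02
  2.40000e-01] 7.865182815386969
```

```bash
cat > go.py <<'E'
import sys,numpy as np
from scipy.spatial.transform import Rotation as Ro
from cell import readout
# usage: go.py x y z yaw -> shift in tool axes (units of 0.1 m), measured pose to target, yaw share to turn
s=readout.read_state(); R=Ro.from_euler("xyz",s["tool_rot"])
print("t",s["clock"],"pos",np.round(s["eef_pos"],1),"rpy",np.round(s["tool_rot"],4),"F",np.round(s["force"],1),"w",round(s["width"],1),"gf",round(s["gripper_force"],1),"q",np.round(s["qpos"],2))
if len(sys.argv)>4:
    x,y,z,yaw=map(float,sys.argv[1:5]); T=Ro.from_euler("xyz",[np.pi,0,yaw])
    d=np.array([x,y,z])-s["eef_pos"]
    print("shift now-axes",np.round(R.inv().apply(d)/100,3),"shift target-axes",np.round(T.inv().apply(d)/100,3),"twist",np.round((R.inv()*T).as_rotvec()/np.pi,4))
E
python3 -m jog '{"claw":[1,1,1,1,1,1,1,1,1,1,1],"xyz":[[0,0,0],[0,0,0],[0,0,0],[0,0,0],[0,0,0],[0,0,0],[0,0,0],[0,0,0],[0,0,0],[0,0,0],[0,0,0]],"twist":[[0,0,-0.049],[0,0,-0.049],[0,0,-0.049],[0,0,-0.049],[0,0,-0.049],[0,0,-0.049],[0,0,-0.049],[0,0,-0.049],[0,0,-0.049],[0,0,-0.049],[0,0,0]]}'
python3 go.py 477.4 -380.7 230 1.811
```

```text
clock: 2.38
eef_pos: [176.2, -625.7, 231.2]
tool_rot: [3.141, -0.0, 1.812]
force: [0.3, -0.1, -0.1]
width: 85.6
gripper_force: 0.0
t 2.375 pos [ 176.2 -625.7  231.2] rpy [ 3.1412e+00 -2.0000e-04  1.8123e+00] F [ 0.3 -0.1 -0.1] w 85.6 gf 0.0 q [ 1.47  0.65 -0.38  1.51  0.26  1.03  1.27]
shift now-axes [1.658 3.511 0.014] shift target-axes [1.663 3.509 0.012] twist [ 0.0001 -0.0001  0.0004]
```

```bash
python3 -m jog '{"claw":[1,1,1,1,1,1,1,1,1,1,1,1],"xyz":[[0.166,0.351,0],[0.166,0.351,0],[0.166,0.351,0],[0.166,0.351,0],[0.166,0.351,0],[0.166,0.351,0],[0.166,0.351,0],[0.166,0.351,0],[0.166,0.351,0],[0.166,0.351,0],[0,0,0],[0,0,0]],"twist":[[0,0,0],[0,0,0],[0,0,0],[0,0,0],[0,0,0],[0,0,0],[0,0,0],[0,0,0],[0,0,0],[0,0,0],[0,0,0],[0,0,0]]}'
python3 go.py 477.4 -380.7 142 1.811
python3 - <<'E'
from cell import optics
import cv2,numpy as np
t=optics.get_image("top")["color"][:,:,::-1];s=optics.get_image("scene")["color"][:,:,::-1]
a=cv2.resize(t[180:270,330:410],(400,450),interpolation=cv2.INTER_CUBIC);b=cv2.resize(s[100:220,300:400],(375,450),interpolation=cv2.INTER_CUBIC)
cv2.imwrite("pics/g1.png",np.hstack([a,b]))
E
```

```text
clock: 3.88
eef_pos: [476.4, -380.6, 231.2]
tool_rot: [-3.14, 0.0, 1.812]
force: [-0.6, 0.4, -0.4]
width: 85.5
gripper_force: 0.0
t 3.875 pos [ 476.4 -380.6  231.2] rpy [-3.1405e+00  5.0000e-04  1.8121e+00] F [-0.6  0.4 -0.4] w 85.5 gf 0.0 q [ 0.87  0.59 -0.38  1.63  0.26  0.97  0.63]
shift now-axes [-0.003  0.01   0.892] shift target-axes [-0.004  0.009  0.892] twist [-0.0004  0.0002  0.0003]
```

View pics/g1.png

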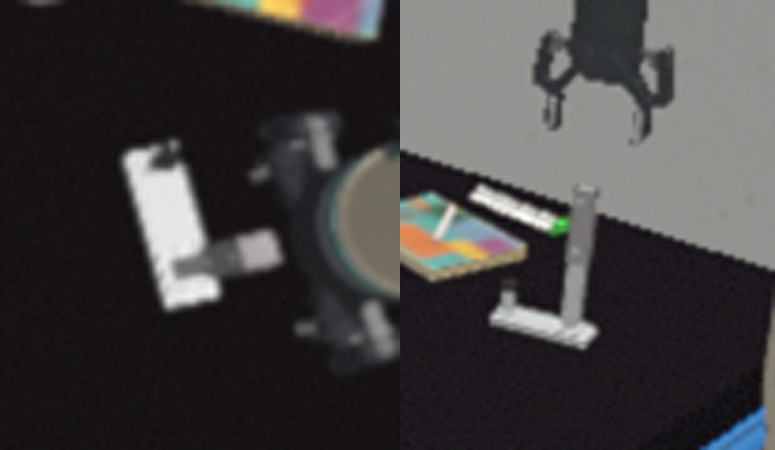

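```bash
python3 -m jog '{"claw":[1,1,1,1,1,0,0,0,0,0,0,0],"xyz":[[0,0,0.25],[0,0,0.25],[0,0,0.2],[0,0,0.19],[0,0,0],[0,0,0],[0,0,0],[0,0,0],[0,0,0],[0,0,0],[0,0,0],[0,0,0]],"twist":[[0,0,0],[0,0,0],[0,0,0],[0,0,0],[0,0,0],[0,0,0],[0,0,0],[0,0,0],[0,0,0],[0,0,0],[0,0,0],[0,0,0]]}'
python3 go.py 586.5 32.6 147 1.522
```

```text
clock: 5.48
eef_pos: [477.8, -380.0, 142.9]
tool_rot: [3.14, 0.001, 1.814]
force: [1.2, -0.1, 6.1]
width: 21.1
gripper_force: 59.5
t 5.475 pos [ 477.8 -380.   142.9] rpy [3.1403e+00 1.0000e-03 1.8144e+00] F [ 1.2 -0.1  6.1] w 21.1 gf 59.5 q [ 0.84  0.7  -0.35  1.71  0.31  0.79  0.59]
shift now-axes [ 3.742  2.05  -0.042] shift target-axes [ 4.175  0.884 -0.041] twist [0.0005 0.0003 0.0931]
```

```bash
python3 -m jog '{"claw":[0,0,0,0,0,0,0,0,0,0,0,0],"xyz":[[0,0,-0.1],[0,0,-0.2],[0,0,-0.1],[0.05,0,0],[0.15,0,0],[0.25,0,0],[0.3,0,0],[0.3,0,0],[0.3,0,0],[0.3,0,0],[0.3,0,0],[0.3,0,0]],"twist":[[0,0,0],[0,0,0.031],[0,0,0.031],[0,0,0.031],[0,0,0],[0,0,0],[0,0,0],[0,0,0],[0,0,0],[0,0,0],[0,0,0],[0,0,0]]}'
python3 -m jog '{"claw":[0,0,0,0,0,0,0,0,0,0],"xyz":[[0.3,0,0],[0.3,0,0],[0.3,0,0],[0.3,0,0],[0.3,0,0],[0.15,0,0],[0.05,0,0],[0,0,0],[0,0,0],[0,0,0]],"twist":[[0,0,0],[0,0,0],[0,0,0],[0,0,0],[0,0,0],[0,0,0],[0,0,0],[0,0,0],[0,0,0],[0,0,0]]}'
python3 go.py 500.7 36.7 149 1.522
python3 - <<'E'
from cell import optics
import cv2,numpy as np
t=optics.get_image("top")["color"][:,:,::-1];s=optics.get_image("scene")["color"][:,:,::-1]
cv2.imwrite("pics/ft.png",t);cv2.imwrite("pics/fs.png",s)
a=cv2.resize(t[150:260,200:300],(400,440),interpolation=cv2.INTER_CUBIC);b=cv2.resize(s[130:240,200:300],(400,440),interpolation=cv2.INTER_CUBIC)
cv2.imwrite("pics/g2.png",np.hstack([a,b]))
E
```

```text
clock: 6.98
eef_pos: [486.6, -153.2, 182.1]
tool_rot: [-3.14, -0.001, 1.525]
force: [1.0, 0.2, -1.3]
width: 21.2
gripper_force: 59.0
clock: 8.22
eef_pos: [495.8, 13.6, 182.3]
tool_rot: [-3.141, 0.0, 1.521]
force: [0.1, 0.3, -2.4]
width: 21.2
gripper_force: 58.9
t 8.225 pos [495.8  13.6 182.3] rpy [-3.1415e+00  4.0000e-04  1.5205e+00] F [ 0.1  0.3 -2.4] w 21.2 gf 58.9 q [ 0.11  0.49 -0.28  1.99  0.21  0.69 -0.35]
shift now-axes [0.233 0.037 0.333] shift target-axes [0.233 0.038 0.333] twist [-0.      0.0001 -0.0005]
```

View pics/g2.png

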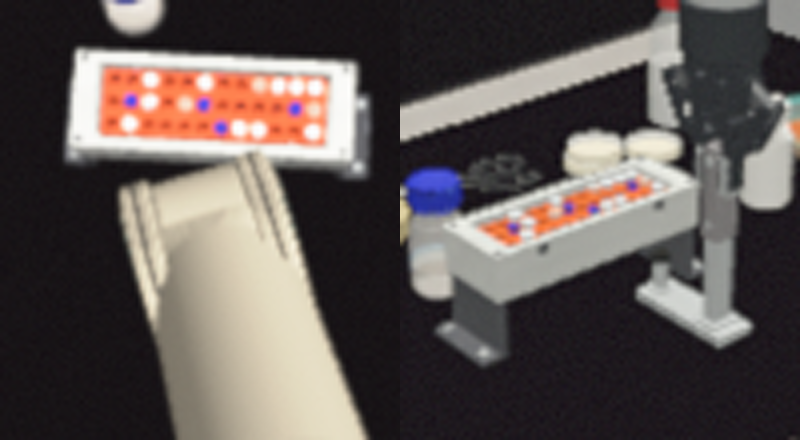

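```bash
python3 - <<'E'
import numpy as np
from fit import proj,place
L=[(78,0,49),(-25,20,10),(90,20,10),(-25,-20,10)]
O=np.array([(265.2,195.8),(280.5,213.5),(259.5,202.5),(287.5,210.5)])
P=place((495.8,13.6,-.0503),L)+[0,0,39.4]
p=proj("scene",P,.048);print(np.round(p,1));print(np.round(O-p,1))
J=(proj("scene",P+[1,0,0],.048)-p)[0],(proj("scene",P+[0,1,0],.048)-p)[0];print(np.round(J,3))
E
```

```text
[[264.2 192.8]
 [278.8 214.6]
 [258.1 202.4]
 [286.9 210.9]]
[[ 1.   3. ]
 [ 1.7 -1.1]
 [ 1.4  0.1]
 [ 0.6 -0.4]]
[[-0.185 -0.091]
 [-0.194  0.085]]
```

```bash
python3 -m jog '{"claw":[0,0,0,0,0,0,0,0,0,0,0,0],"xyz":[[0.1,0.02,0],[0.1,0.03,0],[0.05,0,0.05],[0,0,0.1],[0,0,0.1],[0,0,0.06],[0,0,0],[0,0,0],[0,0.1,0],[0,0.2,0],[0,0.1,0],[0,0,0]],"twist":[[0,0,0],[0,0,0],[0,0,0],[0,0,0],[0,0,0],[0,0,0],[0,0,0],[0,0,0],[0,0,0],[0,0,0],[0,0,0],[0,0,0]]}'
python3 go.py 588.6 34.5 151 1.522
```

```text
clock: 9.82
eef_pos: [542.7, 37.3, 151.3]
tool_rot: [3.141, -0.0, 1.522]
force: [-0.1, -0.1, -1.9]
width: 21.3
gripper_force: 58.8
t 9.825 pos [542.7  37.3 151.3] rpy [ 3.1410e+00 -2.0000e-04  1.5216e+00] F [-0.1 -0.1 -1.9] w 21.3 gf 58.8 q [ 0.05  0.59 -0.26  1.89  0.23  0.68 -0.39]
shift now-axes [-0.006  0.459  0.003] shift target-axes [-0.006  0.459  0.003] twist [ 0.0002 -0.0001 -0.0001]
```

```bash
python3 -m jog '{"claw":[0,0,0,0,0,0,0,0,0,0,0],"xyz":[[0,0.12,0],[0,0.2,0],[0,0.1,0],[0,0.04,0],[0,0,0],[0,0,0],[0,0,-0.06],[0,0,-0.06],[0,0,-0.04],[0,0,-0.04],[0,0,0]],"twist":[[0,0,0],[0,0,0],[0,0,0],[0,0,0],[0,0,0],[0,0,0],[0,0,0],[0,0,0],[0,0,0],[0,0,0],[0,0,0]]}'
python3 go.py 588.6 34.5 196 1.522
python3 - <<'E'
from cell import optics
import cv2,numpy as np
s=optics.get_image("scene")["color"][:,:,::-1]
cv2.imwrite("pics/g3.png",cv2.resize(s[130:240,200:300],(500,550),interpolation=cv2.INTER_CUBIC))
E
```

```text
clock: 11.2
eef_pos: [587.9, 35.0, 171.7]
tool_rot: [3.142, 0.0, 1.522]
force: [0.2, 0.1, -3.8]
width: 21.4
gripper_force: 61.5
t 11.2 pos [587.9  35.  171.7] rpy [3.1416e+00 2.0000e-04 1.5217e+00] F [ 0.2  0.1 -3.8] w 21.4 gf 61.5 q [ 0.06  0.62 -0.27  1.75  0.22  0.8  -0.36]
shift now-axes [-0.004  0.007 -0.243] shift target-axes [-0.004  0.007 -0.243] twist [ 0.      0.0001 -0.0001]
```

View pics/g3.png

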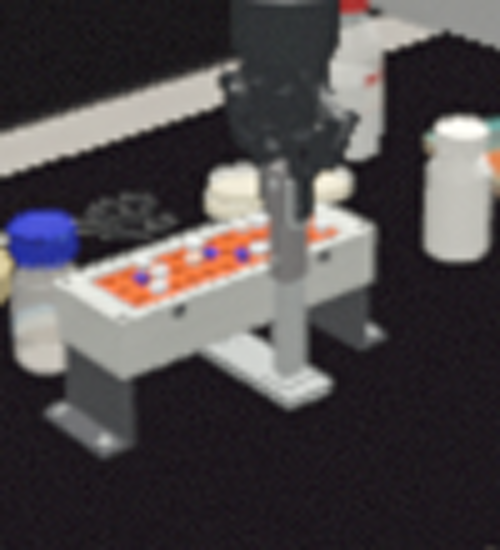

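```bash
python3 -m jog '{"claw":[0,0,0,0,0,0,0,0],"xyz":[[0,0,-0.04],[0,0,-0.04],[0,0,-0.04],[0,0,-0.04],[0,0,-0.04],[0,0,-0.03],[0,0,0],[0,0,0]],"twist":[[0,0,0],[0,0,0],[0,0,0],[0,0,0],[0,0,0],[0,0,0],[0,0,0],[0,0,0]]}'
python3 go.py 588.6 34.5 197 1.522
python3 - <<'E'
from cell import optics
import cv2,numpy as np
s=optics.get_image("scene")["color"][:,:,::-1];cv2.imwrite("pics/s4.png",s)
cv2.imwrite("pics/g4.png",cv2.resize(s[130:240,200:300],(500,550),interpolation=cv2.INTER_CUBIC))
E
```

```text
clock: 12.25
eef_pos: [588.6, 35.2, 195.0]
tool_rot: [3.14, -0.0, 1.522]
force: [-0.7, 0.3, -2.7]
width: 21.5
gripper_force: 61.8
t 12.25 pos [588.6  35.2 195. ] rpy [ 3.1399e+00 -2.0000e-04  1.5220e+00] F [-0.7  0.3 -2.7] w 21.5 gf 61.8 q [ 0.07  0.59 -0.27  1.73  0.2   0.85 -0.35]
shift now-axes [-0.007  0.001 -0.02 ] shift target-axes [-0.007  0.001 -0.02 ] twist [ 0.0005 -0.0001  0.    ]
```

View pics/g4.png

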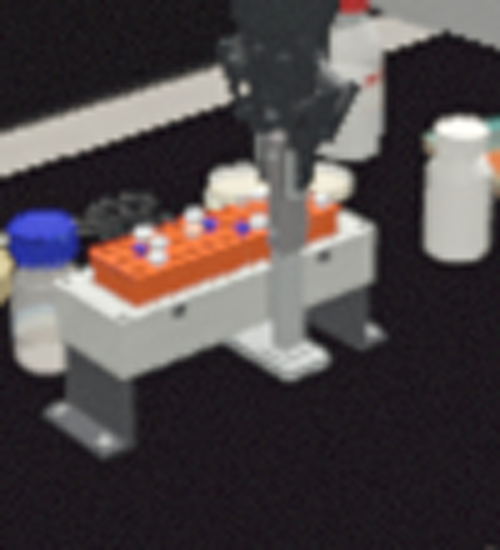

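```bash
python3 -m jog '{"claw":[0,0,0,0,0],"xyz":[[0,0,-0.02],[0,0,-0.015],[0,0,0],[0,0,0],[0,0,0]],"twist":[[0,0,0],[0,0,0],[0,0,0],[0,0,0],[0,0,0]]}'
python3 - <<'E'
from cell import optics
import cv2,numpy as np
s=optics.get_image("scene")["color"];cv2.imwrite("pics/s5.png",s[:,:,::-1])
from fit import proj,place
B=(664.5,28.7,-.049)
# orange extent along columns near rack's front left corner & top-face prediction for various rises
h=cv2.cvtColor(s,cv2.COLOR_RGB2HSV).astype(int)
m=(h[...,0]<14)&(h[...,1]>150)&(h[...,2]>90)
for u in (228,232,236,240,244,248): 
    v=np.where(m[160:200,u])[0]+160; print(u,v.min(),v.max(),"lum",s[180:196,u,2].tolist())
for r in (22,26,30,33):
    print(r,np.round(proj("scene",place(B,[(-31,100,72+r+34),(-31,0,72+r+34),(-31,100,113),(-31,0,113)]),.048),1).tolist())
E
python3 go.py
```

```text
clock: 12.92
eef_pos: [588.0, 35.1, 197.8]
tool_rot: [3.142, -0.0, 1.522]
force: [0.9, 0.0, -5.7]
width: 21.1
gripper_force: 61.4
228 181 189 lum [140, 81, 57, 49, 58, 43, 40, 39, 41, 41, 90, 174, 217, 179, 161, 160]
232 174 188 lum [234, 194, 143, 67, 39, 38, 36, 36, 57, 141, 208, 193, 162, 159, 160, 159]
236 173 186 lum [60, 58, 44, 42, 40, 40, 39, 89, 172, 215, 161, 95, 104, 137, 158, 159]
240 177 185 lum [59, 43, 38, 44, 38, 59, 142, 209, 197, 163, 157, 160, 159, 159, 158, 159]
244 171 183 lum [41, 42, 40, 42, 87, 172, 217, 178, 159, 160, 161, 160, 159, 159, 161, 160]
248 171 182 lum [41, 41, 57, 144, 211, 198, 164, 160, 160, 162, 160, 161, 161, 161, 161, 164]
22 [[227.7, 187.6], [249.3, 179.8], [227.8, 191.3], [249.4, 183.4]]
26 [[227.6, 186.6], [249.3, 178.9], [227.8, 191.3], [249.4, 183.4]]
30 [[227.6, 185.7], [249.3, 177.9], [227.8, 191.3], [249.4, 183.4]]
33 [[227.5, 184.9], [249.3, 177.2], [227.8, 191.3], [249.4, 183.4]]
t 12.975 pos [588.   35.1 197.8] rpy [ 3.1415 -0.      1.522 ] F [ 1.8  0.4 -5.8] w 21.5 gf 61.4 q [ 0.07  0.59 -0.28  1.72  0.2   0.86 -0.34]
```

```bash
python3 -m jog '{"claw":[0,0,0,0,0,0,0,0,0,0,0],"xyz":[[0,0,0.08],[0,0,0.12],[0,0,0.12],[0,0,0.08],[0,0,0.04],[0,0,0],[0,0,0],[0,-0.1,0],[0,-0.2,0],[0,-0.3,0],[0,-0.3,0]],"twist":[[0,0,0],[0,0,0],[0,0,0],[0,0,0],[0,0,0],[0,0,0],[0,0,0],[0,0,0],[0,0,0],[0,0,0],[0,0,0]]}'
python3 go.py 500 -180 165 1.522
```

```text
clock: 14.35
eef_pos: [496.5, 39.6, 154.1]
tool_rot: [3.141, -0.0, 1.522]
force: [-0.2, 1.1, -3.3]
width: 21.1
gripper_force: 61.8
t 14.35 pos [496.5  39.6 154.1] rpy [ 3.1415 -0.      1.5219] F [-0.2  1.1 -3.3] w 21.1 gf 61.8 q [ 0.04  0.54 -0.26  2.01  0.23  0.62 -0.42]
shift now-axes [-2.191  0.142 -0.109] shift target-axes [-2.191  0.142 -0.109] twist [ 0. -0. -0.]
```

```bash
python3 -m jog '{"claw":[0,0,0,0,0,0,0,0,0,0,0,0],"xyz":[[0,0,-0.1],[-0.1,0,0],[-0.2,0,0],[-0.3,0,0],[-0.35,0,0],[-0.35,0,0],[-0.35,0,0],[-0.3,0,0],[-0.15,0,0],[-0.05,0,0],[0,0,0],[0,0,0]],"twist":[[0,0,0],[0,0,0],[0,0,0],[0,0,0],[0,0,0],[0,0,0],[0,0,0],[0,0,0],[0,0,0],[0,0,0],[0,0,0],[0,0,0]]}'
python3 go.py 500 -180 143 1.522
python3 - <<'E'
from cell import optics
import cv2,numpy as np
s=optics.get_image("scene")["color"][:,:,::-1];cv2.imwrite("pics/s6.png",s)
cv2.imwrite("pics/g6.png",cv2.resize(s[110:230,200:330],(780,720),interpolation=cv2.INTER_CUBIC)[:600])
E
```

```text
clock: 15.85
eef_pos: [487.9, -173.8, 163.9]
tool_rot: [3.141, -0.001, 1.524]
force: [-0.6, -0.6, -2.3]
width: 21.5
gripper_force: 61.9
t 15.85 pos [ 487.9 -173.8  163.9] rpy [ 3.1414e+00 -7.0000e-04  1.5241e+00] F [-0.6 -0.6 -2.3] w 21.5 gf 61.9 q [ 0.48  0.55 -0.29  1.95  0.24  0.68  0.01]
shift now-axes [-0.056  0.124  0.209] shift target-axes [-0.056  0.124  0.209] twist [ 0.0001 -0.0002  0.0007]
```

View pics/g6.png

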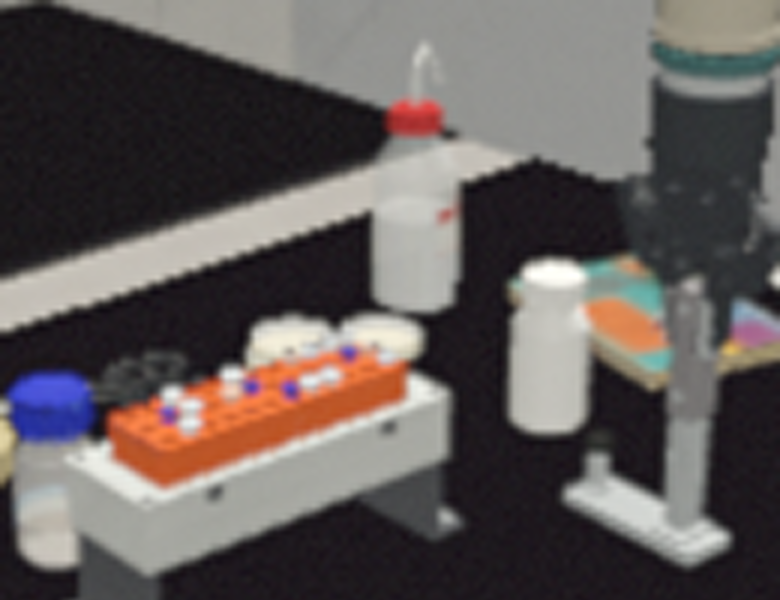

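```bash
python3 -m jog '{"claw":[0,0,0,0,0],"xyz":[[0,0,0.08],[0,0,0.06],[0,0,0.02],[0,0,0],[0,0,0]],"twist":[[0,0,0],[0,0,0],[0,0,0],[0,0,0],[0,0,0]]}'; python3 -m jog '{"claw":[0,0,0],"xyz":[[0,0,0.02],[0,0,0],[0,0,0]],"twist":[[0,0,0],[0,0,0],[0,0,0]]}'; python3 -m jog '{"claw":[0,0,0],"xyz":[[0,0,0.02],[0,0,0],[0,0,0]],"twist":[[0,0,0],[0,0,0],[0,0,0]]}'
```

```text
clock: 16.52
eef_pos: [487.7, -175.3, 147.9]
tool_rot: [3.141, 0.0, 1.522]
force: [0.5, -0.2, -2.3]
width: 21.2
gripper_force: 61.8
clock: 16.9
eef_pos: [487.6, -175.2, 145.8]
tool_rot: [3.142, 0.0, 1.522]
force: [-1.0, -0.3, -2.5]
width: 21.1
gripper_force: 61.8
clock: 17.27
eef_pos: [487.6, -175.2, 143.8]
tool_rot: [-3.142, -0.0, 1.522]
force: [0.8, -0.4, -1.7]
width: 21.3
gripper_force: 61.8
```

Nearly down; small steps until contact, then release and rise.

```bash
python3 -m jog '{"claw":[0,0,0],"xyz":[[0,0,0.01],[0,0,0],[0,0,0]],"twist":[[0,0,0],[0,0,0],[0,0,0]]}'; python3 -m jog '{"claw":[0,0,0],"xyz":[[0,0,0.01],[0,0,0],[0,0,0]],"twist":[[0,0,0],[0,0,0],[0,0,0]]}'
```

```text
clock: 17.65
eef_pos: [487.7, -175.3, 142.9]
tool_rot: [3.141, 0.0, 1.522]
force: [0.1, 0.1, -1.9]
width: 21.4
gripper_force: 61.9
clock: 18.02
eef_pos: [488.0, -175.3, 142.8]
tool_rot: [3.141, 0.001, 1.522]
force: [-1.7, -0.5, 7.1]
width: 21.5
gripper_force: 63.2
```

```bash
python3 -m jog '{"claw":[1,1,1,1,1,1,1,1,1,1,1,1],"xyz":[[0,0,0],[0,0,0],[0,0,0],[0,0,0],[0,0,0],[0,0,-0.1],[0,0,-0.25],[0,0,-0.25],[0,0,-0.25],[0,0,-0.1],[0,0,0],[0,0,0]],"twist":[[0,0,0],[0,0,0],[0,0,0],[0,0,0],[0,0,0],[0,0,0],[0,0,0],[0,0,0],[0,0,0],[0,0,0],[0,0,0],[0,0,0]]}'
python3 go.py 665.5 29.5 232 1.522
```

```text
clock: 19.52
eef_pos: [486.9, -175.1, 236.0]
tool_rot: [-3.14, -0.0, 1.522]
force: [-0.2, 0.8, -1.1]
width: 85.3
gripper_force: 0.0
t 19.525 pos [ 486.9 -175.1  236. ] rpy [-3.140e+00 -4.000e-04  1.522e+00] F [-0.2  0.8 -1.1] w 85.3 gf 0.0 q [ 0.52  0.45 -0.32  1.87  0.18  0.85  0.05]
shift now-axes [2.131 1.684 0.038] shift target-axes [2.131 1.684 0.04 ] twist [-0.0005 -0.0001  0.    ]
```

```bash
python3 -m jog '{"claw":[1,1,1,1,1,1,1,1,1,1],"xyz":[[0.2,0.16,0],[0.3,0.24,0],[0.3,0.24,0],[0.3,0.24,0],[0.3,0.24,0],[0.3,0.24,0],[0.3,0.24,0],[0.13,0.09,0],[0,0,0],[0,0,0]],"twist":[[0,0,0],[0,0,0],[0,0,0],[0,0,0],[0,0,0],[0,0,0],[0,0,0],[0,0,0],[0,0,0],[0,0,0]]}'
python3 go.py 665.5 29.5 110 1.522
python3 - <<'E'
from cell import optics
import cv2,numpy as np
t=optics.get_image("top")["color"][:,:,::-1];s=optics.get_image("scene")["color"][:,:,::-1]
a=cv2.resize(t[140:260,200:400],(800,480),interpolation=cv2.INTER_CUBIC)[:,:400];b=cv2.resize(s[110:230,200:300],(400,480),interpolation=cv2.INTER_CUBIC)
cv2.imwrite("pics/g7.png",np.hstack([a,b])); cv2.imwrite("pics/t7.png",t)
E
```

```text
clock: 20.78
eef_pos: [665.8, 27.2, 236.4]
tool_rot: [-3.14, 0.002, 1.52]
force: [0.8, 0.3, 0.1]
width: 85.2
gripper_force: 0.0
t 20.775 pos [665.8  27.2 236.4] rpy [-3.1401e+00  1.8000e-03  1.5202e+00] F [0.8 0.3 0.1] w 85.2 gf 0.0 q [ 0.09  0.66 -0.31  1.45  0.22  1.06 -0.31]
shift now-axes [ 0.025 -0.002  1.264] shift target-axes [ 0.023 -0.004  1.264] twist [-0.0005  0.0006 -0.0006]
```

View pics/g7.png

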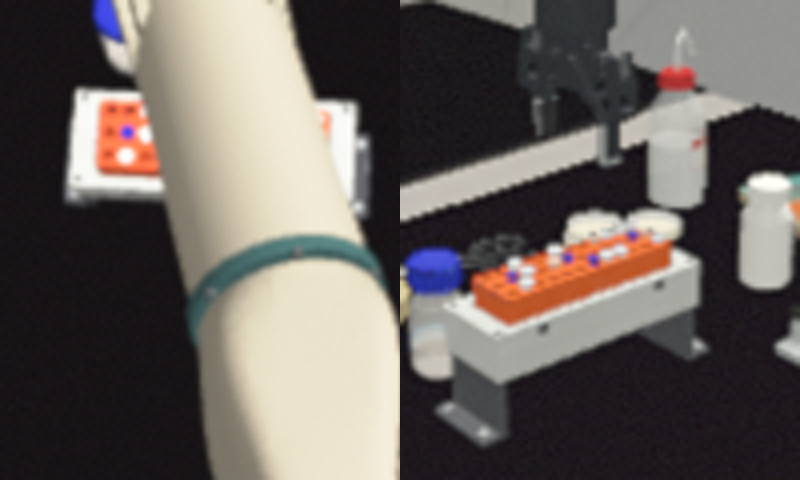

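```bash
python3 -m jog '{"claw":[1,1,1,1,1,1,1,1,1],"xyz":[[0.02,0,0.2],[0,0,0.25],[0,0,0.25],[0,0,0.2],[0,0,0.15],[0,0,0.1],[0,0,0.06],[0,0,0],[0,0,0]],"twist":[[0,0,0],[0,0,0],[0,0,0],[0,0,0],[0,0,0],[0,0,0],[0,0,0],[0,0,0],[0,0,0]]}'; python3 -m jog '{"claw":[0,0,0,0,0],"xyz":[[0,0,0],[0,0,0],[0,0,0],[0,0,0],[0,0,0]],"twist":[[0,0,0],[0,0,0],[0,0,0],[0,0,0],[0,0,0]]}'; python3 go.py
```

```text
clock: 22.0
eef_pos: [667.3, 31.4, 116.5]
tool_rot: [3.14, -0.0, 1.522]
force: [-0.4, 0.1, -0.5]
width: 85.1
gripper_force: 0.0
clock: 22.62
eef_pos: [668.4, 31.3, 116.7]
tool_rot: [3.138, -0.0, 1.522]
force: [4.5, 0.4, 3.9]
width: 60.5
gripper_force: 69.6
t 22.625 pos [668.4  31.3 116.7] rpy [ 3.1382e+00 -4.0000e-04  1.5219e+00] F [4.5 0.4 3.9] w 60.5 gf 69.6 q [ 0.07  0.79 -0.27  1.56  0.27  0.82 -0.36]
```

```bash
python3 -m jog '{"claw":[1,1,1,1,1,1,0,0,0,0,0,0],"xyz":[[0,0,0],[0,0,0],[0,0,0],[0,0.01,0.04],[0,0,0.03],[0,0,0],[0,0,0],[0,0,0],[0,0,0],[0,0,0],[0,0,0],[0,0,0]],"twist":[[0,0,0],[0,0,0],[0,0,0],[0,0,0],[0,0,0],[0,0,0],[0,0,0],[0,0,0],[0,0,0],[0,0,0],[0,0,0],[0,0,0]]}'; python3 go.py
```

```text
clock: 24.12
eef_pos: [668.4, 31.4, 109.2]
tool_rot: [3.14, -0.0, 1.522]
force: [3.3, 0.2, 1.0]
width: 60.7
gripper_force: 69.8
t 24.125 pos [668.4  31.4 109.2] rpy [ 3.1403e+00 -3.0000e-04  1.5220e+00] F [3.3 0.2 1. ] w 60.7 gf 69.8 q [ 0.07  0.8  -0.27  1.56  0.27  0.81 -0.36]
```

```bash
python3 -m jog '{"claw":[0,0,0,0,0,0,0,0,0,0],"xyz":[[0,0,-0.03],[0,0,-0.04],[0,0,-0.05],[0,0,-0.05],[0,0,-0.1],[0,0,-0.15],[0,0,-0.15],[0,0,-0.08],[0,0,0],[0,0,0]],"twist":[[0,0,0],[0,0,0],[0,0,0],[0,0,0],[0,0,0],[0,0,0],[0,0,0],[0,0,0],[0,0,0],[0,0,0]]}'; python3 go.py 477.6 409.6 170 1.326
python3 - <<'E'
from cell import optics
import cv2,numpy as np
s=optics.get_image("scene")["color"][:,:,::-1]
cv2.imwrite("pics/g8.png",cv2.resize(s[110:230,200:300],(500,600),interpolation=cv2.INTER_CUBIC))
E
```

```text
clock: 25.38
eef_pos: [667.4, 31.1, 173.4]
tool_rot: [-3.141, 0.0, 1.522]
force: [-0.7, -0.4, -0.6]
width: 60.8
gripper_force: 69.6
t 25.375 pos [667.4  31.1 173.4] rpy [-3.1406e+00  2.0000e-04  1.5220e+00] F [-0.7 -0.4 -0.6] w 60.8 gf 69.6 q [ 0.08  0.73 -0.29  1.51  0.24  0.94 -0.34]
shift now-axes [ 3.688 -2.081  0.035] shift target-axes [ 3.212 -2.759  0.034] twist [-0.0003  0.0001  0.0624]
```

View pics/g8.png

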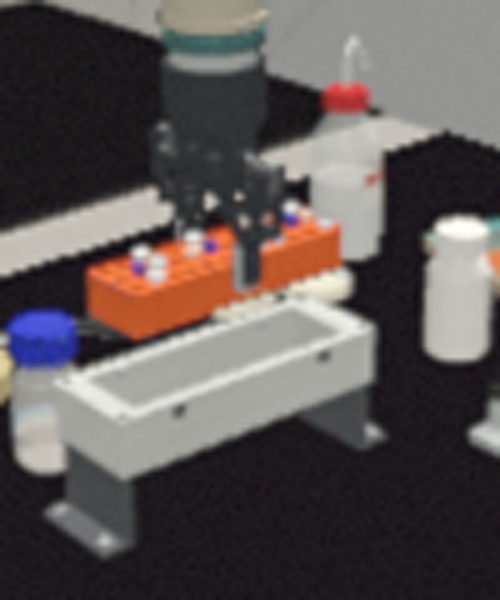

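```bash
python3 -m jog '{"claw":[0,0,0,0,0,0,0,0,0,0,0,0],"xyz":[[0,0,0],[0,0,0],[0,0,0],[0.08,-0.07,0],[0.16,-0.14,0],[0.25,-0.21,0],[0.3,-0.25,0],[0.3,-0.25,0],[0.3,-0.25,0],[0.3,-0.25,0],[0.3,-0.25,0],[0.3,-0.25,0]],"twist":[[0,0,0.021],[0,0,0.021],[0,0,0.021],[0,0,0],[0,0,0],[0,0,0],[0,0,0],[0,0,0],[0,0,0],[0,0,0],[0,0,0],[0,0,0]]}'; python3 -m jog '{"claw":[0,0,0,0,0,0,0],"xyz":[[0.3,-0.25,0],[0.25,-0.2,0],[0.15,-0.12,0],[0.07,-0.06,0],[0,0,0],[0,0,0],[0,0,0]],"twist":[[0,0,0],[0,0,0],[0,0,0],[0,0,0],[0,0,0],[0,0,0],[0,0,0]]}'; python3 go.py 480 411 15 1.326
```

```text
clock: 26.92
eef_pos: [535.3, 302.9, 173.9]
tool_rot: [-3.141, -0.001, 1.327]
force: [0.8, 0.4, -1.6]
width: 60.9
gripper_force: 69.6
clock: 27.8
eef_pos: [496.2, 388.9, 173.8]
tool_rot: [3.141, 0.001, 1.322]
force: [0.6, 0.1, -0.8]
width: 60.9
gripper_force: 69.6
t 27.8 pos [496.2 388.9 173.8] rpy [3.1411e+00 6.0000e-04 1.3220e+00] F [ 0.6  0.1 -0.8] w 60.9 gf 69.6 q [-0.58  0.67 -0.21  1.63  0.18  0.86 -1.11]
shift now-axes [ 0.175 -0.212  1.588] shift target-axes [ 0.175 -0.211  1.588] twist [ 0.0001  0.0002 -0.0013]
```

```bash
python3 -m jog '{"claw":[0,0,0,0,0,0,0,0,0,0,0,0],"xyz":[[0.1,-0.1,0],[0.07,-0.11,0.1],[0,0,0.2],[0,0,0.25],[0,0,0.25],[0,0,0.25],[0,0,0.2],[0,0,0.12],[0,0,0.07],[0,0,0.04],[0,0,0],[0,0,0]],"twist":[[0,0,0],[0,0,0],[0,0,0],[0,0,0],[0,0,0],[0,0,0],[0,0,0],[0,0,0],[0,0,0],[0,0,0],[0,0,0],[0,0,0]]}'; python3 go.py 480 411 15 1.326
python3 - <<'E'
from cell import optics
import numpy as np
for n in("scene","top"):
    optics.get_image(n)
    print(n,[(l,[(round(b["score"],2),np.round(b["rect"]).tolist()) for b in optics.boxes_of(n,l)[:1]]) for l in("rack","tray")])
E
```

```text
clock: 29.3
eef_pos: [479.5, 412.1, 26.4]
tool_rot: [3.141, -0.001, 1.324]
force: [0.3, 0.7, -1.6]
width: 60.8
gripper_force: 69.6
t 29.3 pos [479.5 412.1  26.4] rpy [ 3.141e+00 -9.000e-04  1.324e+00] F [ 0.3  0.7 -1.6] w 60.8 gf 69.6 q [-0.66  0.87 -0.16  1.71  0.23  0.58 -1.2 ]
shift now-axes [-0.01   0.008  0.114] shift target-axes [-0.01   0.008  0.114] twist [ 0.0002 -0.0003 -0.0007]
scene [('rack', [(0.57, [152.0, 246.0, 71.0, 40.0])]), ('tray', [(0.59, [137.0, 243.0, 98.0, 59.0])])]
top [('rack', [(0.66, [148.0, 223.0, 26.0, 22.0])]), ('tray', [(0.67, [122.0, 205.0, 69.0, 53.0])])]
```

Centred in the tray. Lower in small steps until contact.

```bash
python3 -m jog '{"claw":[0,0,0,0],"xyz":[[0,0,0.06],[0,0,0.04],[0,0,0],[0,0,0]],"twist":[[0,0,0],[0,0,0],[0,0,0],[0,0,0]]}'; python3 -m jog '{"claw":[0,0,0],"xyz":[[0,0,0.02],[0,0,0],[0,0,0]],"twist":[[0,0,0],[0,0,0],[0,0,0]]}';python3 -m jog '{"claw":[0,0,0],"xyz":[[0,0,0.015],[0,0,0],[0,0,0]],"twist":[[0,0,0],[0,0,0],[0,0,0]]}'
```

```text
clock: 30.1
eef_pos: [479.1, 411.8, 15.7]
tool_rot: [-3.142, 0.0, 1.324]
force: [0.5, 0.5, -1.7]
width: 60.6
gripper_force: 69.6
clock: 30.48
eef_pos: [479.1, 411.9, 13.8]
tool_rot: [3.142, -0.0, 1.324]
force: [0.8, 0.1, -1.7]
width: 60.4
gripper_force: 69.6
clock: 30.85
eef_pos: [479.1, 411.8, 12.3]
tool_rot: [-3.142, 0.0, 1.324]
force: [0.1, 0.7, -0.6]
width: 60.9
gripper_force: 69.6
```

```bash
for i in 1; do python3 -m jog '{"claw":[0,0,0],"xyz":[[0,0,0.01],[0,0,0],[0,0,0]],"twist":[[0,0,0],[0,0,0],[0,0,0]]}'; python3 -m jog '{"claw":[0,0,0],"xyz":[[0,0,0.01],[0,0,0],[0,0,0]],"twist":[[0,0,0],[0,0,0],[0,0,0]]}'; done
```

```text
clock: 31.22
eef_pos: [479.1, 411.8, 11.3]
tool_rot: [3.142, 0.0, 1.324]
force: [0.0, 1.7, -1.6]
width: 60.3
gripper_force: 69.6
clock: 31.6
eef_pos: [479.1, 411.9, 10.3]
tool_rot: [3.142, 0.0, 1.324]
force: [-0.4, -0.3, -1.2]
width: 60.7
gripper_force: 69.6
```

```bash
python3 -m jog '{"claw":[0,0,0],"xyz":[[0,0,0.01],[0,0,0],[0,0,0]],"twist":[[0,0,0],[0,0,0],[0,0,0]]}'; python3 -m jog '{"claw":[0,0,0],"xyz":[[0,0,0.01],[0,0,0],[0,0,0]],"twist":[[0,0,0],[0,0,0],[0,0,0]]}'
```

```text
clock: 31.98
eef_pos: [479.2, 411.9, 9.3]
tool_rot: [3.141, -0.0, 1.324]
force: [0.8, -0.3, -1.4]
width: 60.7
gripper_force: 69.6
clock: 32.35
eef_pos: [479.2, 411.9, 9.2]
tool_rot: [3.141, -0.0, 1.324]
force: [-1.9, -1.5, 5.6]
width: 60.7
gripper_force: 70.2
```

```bash
python3 -m jog '{"claw":[1,1,1,1,1,1,1,1,1,1,1,1],"xyz":[[0,0,0],[0,0,0],[0,0,0],[0,0,0],[0,0,-0.05],[0,0,-0.15],[0,0,-0.25],[0,0,-0.3],[0,0,-0.3],[0,0,-0.3],[0,0,-0.2],[0,0,0]],"twist":[[0,0,0],[0,0,0],[0,0,0],[0,0,0],[0,0,0],[0,0,0],[0,0,0],[0,0,0],[0,0,0],[0,0,0],[0,0,0],[0,0,0]]}'
python3 - <<'E'
from cell import optics
import numpy as np,cv2
from fit import proj,place
im={n:optics.get_image(n)["color"] for n in("scene","top")}
for n in im: print(n,[(l,[(round(b["score"],2),np.round(b["rect"]).tolist()) for b in optics.boxes_of(n,l)[:2]]) for l in("rack","tray","push_tool","glass_bottle","white_bottle","tip_box")])
h=cv2.cvtColor(im["scene"],cv2.COLOR_RGB2HSV).astype(int)
m=(h[...,0]<14)&(h[...,1]>150)&(h[...,2]>90); m[:, 240:]=0;m[:230]=0
v,u=np.where(m);print("orange",u.min(),u.max(),v.min(),v.max())
for k,z in(("floor",3),("up20",20)):
    p=proj("scene",place((479,410,-.247),[(a,b,z+c) for a in(-31,31) for b in(-100,100) for c in(0,34)]),.048);print(k,p.min(0),p.max(0))
E
```

```text
clock: 33.85
eef_pos: [480.2, 412.9, 166.1]
tool_rot: [3.139, -0.004, 1.324]
force: [0.7, -0.7, -1.6]
width: 85.4
gripper_force: 0.0
scene [('rack', [(0.69, [153.0, 252.0, 73.0, 40.0])]), ('tray', [(0.8, [138.0, 246.0, 99.0, 55.0])]), ('push_tool', [(0.6, [297.0, 164.0, 22.0, 44.0])]), ('glass_bottle', [(0.74, [200.0, 174.0, 17.0, 31.0])]), ('white_bottle', [(0.9, [286.0, 153.0, 7.0, 32.0])]), ('tip_box', [(0.73, [148.0, 202.0, 49.0, 35.0]), (0.33, [197.0, 175.0, 17.0, 31.0])])]
top [('rack', [(0.85, [131.0, 221.0, 45.0, 24.0]), (0.16, [331.0, 159.0, 18.0, 20.0])]), ('tray', [(0.96, [120.0, 202.0, 71.0, 57.0])]), ('push_tool', [(0.57, [306.0, 204.0, 15.0, 31.0])]), ('glass_bottle', [(0.6, [224.0, 134.0, 19.0, 24.0])]), ('white_bottle', [(0.83, [330.0, 158.0, 19.0, 18.0])]), ('tip_box', [(0.69, [158.0, 150.0, 35.0, 34.0])])]
orange 154 222 253 287
floor [150.8185172  247.19434486] [223.87935402 290.10364778]
up20 [150.04685725 242.71693159] [223.63694259 285.36823979]
```

The rack is down in the tray, the tool is standing and the bystanders haven't moved.

```bash
python3 -c "
from cell import order
print(order.finish_job())"
```

```text
the job is handed in; nothing more can be done
None
```

I handed the job in at about 34 s. The rack was pushed up about 29 mm (camera estimate) and now lies lengthwise in the tray. The push-out tool stands on the bench clear of the block, and the bystanders show no displacement in the camera images. No verdict was returned.

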